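Push a stuck lens cell out of a lens tube

TASK

A lens cell is stuck in the grey lens tube: take the pusher from its stand, put its white rod down into the tube from above and press gently, by feel and never with more than about 20 N, until the cell drops into the blue tray and the pusher's collar is seated firmly, rubber ring down, on the tube's rim, and hold it there a moment. Then draw the pusher out and stand it upright back in its stand, all the way down, and let go. Leave everything else on the table where it is.

Things in the scene. Friction and masses are not known exactly. Their poses are not given: they have to be found in the camera images.
- mount: Black post mount fixed to the table, holding a grey lens tube upright over a tray. Origin: on the tube's axis, at table height; z up. Its post (base 58 x 75 mm, up to 95 mm high) stands 74 mm along -x; a thumbscrew reaches 40 mm along +y. Under 20 N it and the tube do not give; more pressure dents the tube.
- clamp (a point): Centre of the mount's clamp ring (44 mm outside), on the tube's axis, 78 mm above the table. The tube in it is 76 mm long, 30.5 mm outside, bore 25.8 mm, open at both ends. Its height differs each time and is NOT measured: top rim 112 to 138 mm above the table, lower end 36 to 62 mm. Look, or feel for it. The clamp pinches the bore: from 63 to 99 mm above the table it is tight, with springy walls 25 mm apart.
- cell_center (a point): Centre of the stuck lens cell: brass ring with glass, 25 mm in diameter, 12 mm thick, 30 g, lying flat in the tube, centre 72 to 89 mm above the table. It slides down under some 6 to 12 N, dragging all the way, and falls free when its top face is about 63 mm above the table. More than 20 N breaks the glass.
- cell: The lens cell as a whole; origin: centre of its underside as it lies in the tube, 6 mm below its centre.
- tray: Square blue tray, 84 x 84 x 24 mm (walls 3 mm), rubber floor 8 mm above the table, fixed under the tube. Origin: centre of its underside; z up, sides along x and y.
- pusher_grip (a point): Centre of the pusher's orange handle, an upright cylinder 22 mm in diameter and 50 mm long on the pusher's axis. z points up from the rod's end to the handle.
- pusher: The pusher, 90 to 140 g, standing in its stand; from the top: orange handle 50 mm long, black collar 40 mm across and 6 mm thick, under it a springy rubber ring 36 mm across and 4 mm thick (gives 1 mm for each 10 N, 3 mm at most), white rod 23 mm across and 80 mm long from the ring's underside, chamfered 3 mm at its end (end face 19 mm). Origin and axes as pusher_tip.
- pusher_tip (a point): Centre of the rod's lower end face, 115 mm below the handle's centre along the pusher's axis (z). When the ring under the collar just touches the tube's rim, this point stands 4 mm out of the tube's lower end.
- stand: Aluminium cup stand, fixed to the table: 40 mm outside, 50 mm high, foot 64 mm across, with an upright hole 28 mm in diameter whose floor is 8 mm above the table. The pusher stands in it rod down, its rod's end 8 mm above the table. Origin: centre of its underside; z up.
- spare_tube: Bystander: short black lens tube standing on end, 31 mm across, 25 mm high. Origin: centre of its underside.
- brass_ring: Bystander: flat brass ring, 30 mm across, 8 mm high. Origin: centre of its underside.
- objective: Bystander: steel microscope objective standing on its thread, 33 mm across, 46 mm high. Origin: centre of its underside.
- driver: Bystander: small screwdriver with a red handle, lying along its x axis.
- lens_cap: Bystander: round black cap, 42 mm across, 10 mm high. Origin: centre of its underside.
- joystick: Bystander: white round stage controller with a black knob, 84 mm across, 48 mm high. Origin: centre of its underside.
- cleaner: Bystander: clear bottle of lens cleaner, 52 mm across, 130 mm high. Origin: centre of its underside.

How it is judged (in metres and radians):
On the way, in this order (a step that is already met when the one before it is completed fails the run):
1. the pusher is lifted clear of its stand (z of pusher_tip in the frame of stand above 0.06 m), for 0.1 s.
2. the cell is out of the tube's lower end, and the rubber ring under the pusher's collar presses on the tube's rim with 3 N or more (z of cell_center in the frame of tray below 0.026 m and z of pusher_tip in the frame of mount below 0.062 m and horizontal distance between pusher_tip and mount below 0.004 m and contact force between buffer_c0 and mount above 3 N), for 0.1 s.
At the end, for the whole second after the job is handed in: The lens cell rests in the tray (centre within 36 mm of the tray's centre along each side, under 26 mm above its underside); the pusher stands released in its stand, rod down, upright within 0.2 rad, rod end within 6 mm of the stand's axis and under 14 mm above the table; both at rest (x of cell_center in the frame of tray between -0.036 and 0.036 m and y of cell_center in the frame of tray between -0.036 and 0.036 m and z of cell_center in the frame of tray below 0.026 m and horizontal distance between pusher_tip and stand below 0.006 m and z of pusher_tip in the frame of stand below 0.014 m and angle between pusher_tip's own z axis and vertical below 0.2 rad and linear speed of each of cell, pusher below 0.02 m/s); the robot touches nothing.
It fails at once if the pusher presses on the tube or its mount with more than 20 N (contact force between pusher and mount above 20 N).
It fails at once if the pusher presses on the lens cell with more than 20 N (contact force between pusher and cell above 20 N).
It fails at once if a bystander is shifted by more than 20 mm (distance of any of spare_tube, brass_ring, objective, driver, lens_cap, joystick, cleaner from where it was at the start of the episode above 0.02 m).
It also fails if it takes over 64 s, if anything falls off the work surface, if the arm or the gripper's body presses on something with over 40 N, if the wrist force passes 120 N, or if a joint passes its speed limit or range.

ROBOT

A 6-joint arm with a two-finger parallel gripper is mounted at the origin on the work surface. World frame = base frame: x ahead of the robot, y to its left, z up, the work surface at z = 0. Lengths are in mm, angles in rad, forces in N, time in s.
With the tool pointing down it reaches from about 275 to 750 mm from the base axis. Payload 10.2 kg.
Tool frame: the origin (TCP) lies midway between the tips of the shut fingers; the grasp point (between the pads) lies 19 mm behind it; z points along the fingers, y is the line along which they close (so a half turn about z gives the same grasp; the last joint's range is limited). The gripper opens to 85 mm and grips with 20 to 120 N. Pads are 22 mm wide; open, the fingers measure 114 mm over their backs; the gripper's body (76 mm by 85 mm) begins 54 mm behind the grasp point. The pads swing forward as they close: fully open they stand 13 mm farther back than shut.
Start: joints at [-1.398, 0.313, 1.498, -0, 1.331, -0.223], TCP at [202.4, -484.423, 231.294] pointing down, gripper open.
Joint ranges: [-2.94, 2.94], [-0.97, 2.17], [0.19, 2.56], [-1.23, 4.37], [0.02, 3.11], [-2.88, 2.88]. Speed limits (rad/s): [2.39, 2.39, 3.01, 3.14, 3.14, 3.14].

INTERFACE

Orientations are given as a unit quaternion [w, x, y, z].
In Python, from rig import ctrl gives the robot as it stands.
- The arm moves only by the tool send_rows, never from a script. Its argument "targets" is a list of rows, each an object with "offset": the shift along the world's x, y, z in cm, a list of three; "spin": the turn about the world's z in rad. A call has 1 to 8 rows; each row is the pose to reach, as a shift and turn from the pose commanded when the call began; what a row does not reach only later rows make up. A row lasts 1/12 s, in which the tool goes at most 41.7 mm and 7.16 degrees, less where a joint would pass 70% of its speed; a pose out of reach is approached as far as the arm can. A call with a gripper value outside its range is refused whole. "grip" is the opening, from 0 (shut) to 1 (fully open), set as the call begins (left out, the last holds). The fingers move at their own pace and stop on an object; "squeeze" is the grip in N (left out, the last holds). Time passes only in rows, so rows that repeat a pose let the fingers close. It gives the time, the measured TCP pose, the force, the opening and the grip force at its end, in the units of the state.
- ctrl.sense(): the state, without advancing time (a new reading comes with each control period).
- ctrl.capture(name): name is "scene" or "side" or "wrist"; returns (picture, depth): 400x640x3 uint8, red, green, blue; 400x640 float32, mm along the optical axis (not along the pixel's ray), 0 where there is no reading.
- ctrl.calibration(name): a dict with "fx", "fy", "cx", "cy" (pixels), "k1" (the pictures are not rectified: a ray, as slopes to the right and down, at radius r is drawn at 1 + k1 r^2 times it, then the intrinsics apply), "view" (4x4, takes a point from world to camera coordinates); the wrist camera has in their place "mount" (4x4, takes a point from camera to tool coordinates, whose origin is the TCP and whose axes are the flange's). Camera axes: x right, y down, z forward; pixel columns grow to the right and rows downward; lengths in mm; the calibration is good to about 2 mm. A picture is of the moment at which its call begins: read the wrist's pose just before it. calibration takes no time and is no camera call.
- ctrl.finish_job(): hands the job in; it is judged then, once.
Trained networks look in the newest picture that a camera, given by its name, has taken for a name from the list of things; names that differ only in an ending like _2 or _b are one class to them, and where a whole thing is asked for, a point or a joint stands for the part that bears it (a point fixed in the world has none). Each returns a list of dicts, best first, with "conf" (0 to 1); they miss things now and then, are a little off and sometimes report something else, mostly with a low value. They report only what shows in the picture. A call takes as long as a camera call.
- ctrl.search_frame(camera, query): "box" ([left, top, right, bottom] in pixels, round what is visible of it).
- ctrl.place_of(camera, query): "uv" ([column, row] in pixels: a listed point, or the origin of a listed thing).
The state is a dict: "time_s": time; "joints": joint angles; "dq": joint speeds; "tau": joint torques, N m; "eef_pos": TCP position; "ee_rot": TCP orientation; "force": force on the tool from outside, world axes, zero at the start; "wrist_torque": the same for the moment, N m; "grip_width": opening from 0.0 (shut) to 1.0 (fully open); "grip_force": force on a finger pad.
Only numpy, scipy, OpenCV 4.12 (cv2) and the standard library are available. Lean on these libraries where they do the work, as an engineer would, in place of code of your own. Each camera call takes 0.05 s, during which the arm holds its last target. There are 200 camera calls.

## Working session

There is one attempt and no reset: what is moved stays moved. The work goes in short steps, Python scripts to look and compute and a tool call to move; the robot and the scene stay as the last step left them, time stands still between calls to the robot, and variables do not carry over. Pictures are saved under pics/ and viewed, at most 10 in all, crops included, and the job is handed in when it is done.

Besides the shell and the picture viewer there is one more tool, called by a JSON object that holds its "fn" and its "kwargs". send_rows: Moves the arm, as the interface text tells. Its arguments: {"type":"object","properties":{"targets":{"type":"array"},"grip":{"type":"number"},"squeeze":{"type":"number"}},"required":["targets"]}

```bash
mkdir -p pics; ls; cat > h.py <<'E'
import numpy as np, cv2
from rig import ctrl
from scipy.spatial.transform import Rotation as R
def ray(cam,uv,st=None):
    c=ctrl.calibration(cam); d=np.array([(uv[0]-c['cx'])/c['fx'],(uv[1]-c['cy'])/c['fy']])
    u=d.copy()
    for _ in range(20): u=d/(1+c['k1']*(u@u))
    if 'view' in c: M=np.linalg.inv(np.array(c['view']))
    else:
        T=np.eye(4); q=st['ee_rot']; T[:3,:3]=R.from_quat([q[1],q[2],q[3],q[0]]).as_matrix(); T[:3,3]=st['eef_pos']
        M=T@np.array(c['mount'])
    return M[:3,3], M[:3,:3]@np.array([u[0],u[1],1.])   # point = o + depth*d
def at_z(o,d,z): return o+d*(z-o[2])/d[2]
def tri(rs):
    A=np.zeros((3,3));b=np.zeros(3)
    for o,d in rs:
        d=d/np.linalg.norm(d);P=np.eye(3)-np.outer(d,d);A+=P;b+=P@o
    p=np.linalg.solve(A,b)
    return p,[float(np.linalg.norm(np.cross(p-o,d/np.linalg.norm(d)))) for o,d in rs]
def save(cam,name):
    p,dep=ctrl.capture(cam); cv2.imwrite(f'pics/{name}.png',p[:,:,::-1]); return p,dep
E
python3 - <<'E'
from h import *
np.set_printoptions(precision=1,suppress=True)
print(ctrl.sense())
for c in ['scene','side','wrist']:
    st=ctrl.sense(); save(c,c+'0')
    for q in ['mount','clamp','pusher_grip','pusher_tip','stand','tray','cell_center','pusher']:
        r=ctrl.place_of(c,q)
        for e in r[:2]:
            o,d=ray(c,e['uv'],st); print(c,q,round(e['conf'],2),np.array(e['uv']),at_z(o,d,{'clamp':78,'pusher_grip':123,'pusher_tip':8,'pusher':8,'cell_center':80}.get(q,0)))
a=cv2.imread('pics/scene0.png');b=cv2.imread('pics/side0.png')
cv2.imwrite('pics/both.png',cv2.resize(np.vstack([a,b]),(480,600)))
E
```

```text
pics
{'time_s': 0.0, 'joints': array([-1.4,  0.3,  1.5, -0. ,  1.3, -0.2]), 'dq': array([ 0., -0., -0., -0.,  0., -0.]), 'tau': array([ -0. , -41.2, -26. ,  -0. ,   0. ,   0. ]), 'eef_pos': array([ 202.3, -484.1,  230.7]), 'ee_rot': array([-0. ,  1. ,  0.2,  0. ]), 'force': array([ 0.1,  0.9, -0.5]), 'wrist_torque': array([ 0.1,  0. , -0. ]), 'grip_force': 0.0, 'grip_width': 0.9992555865444087}
scene mount 0.95 [335.1 182.9] [579.1 168.1   0. ]
scene clamp 0.84 [339.3 165.3] [587.3 175.7  78. ]
scene clamp 0.32 [370.7 129.2] [593.4 367.   78. ]
scene pusher_grip 0.82 [256.7 234.2] [ 548.4 -182.3  123. ]
scene pusher_tip 0.55 [266.4 262.9] [ 569.9 -187.2    8. ]
scene stand 0.78 [262.6 261.4] [ 554.6 -185.1    0. ]
scene stand 0.64 [349.2 241.2] [725.2  -0.6   0. ]
scene tray 0.62 [174.7 309.9] [ 445.6 -429.5    0. ]
scene tray 0.59 [335.7 183. ] [580.9 168.7   0. ]
scene cell_center 0.24 [258.5 233.6] [ 529.6 -156.2   80. ]
scene pusher 0.83 [264.1 262.5] [ 563.7 -189.5    8. ]
side mount 0.76 [282.8 275.7] [575.4 182.    0. ]
side clamp 0.89 [283.8 256.6] [576.4 169.   78. ]
side clamp 0.45 [212.4 349.7] [507.9 440.3  78. ]
side pusher_grip 0.8 [376.5 175.1] [ 568.2 -181.3  123. ]
side stand 0.62 [375.1 202.1] [ 566.2 -187.9    0. ]
side pusher 0.48 [374.9 202.5] [ 561.6 -180.7    8. ]
```

View pics/scene0.png

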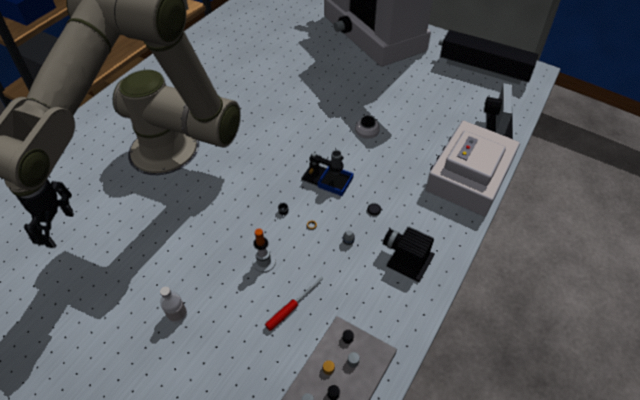

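View pics/side0.png

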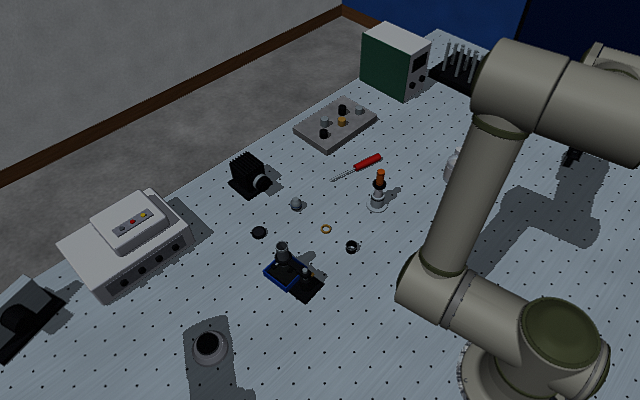

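```bash
python3 - <<'E'
from h import *
np.set_printoptions(precision=1,suppress=True)
for c in ['scene','side']:
    print(c,ray(c,[320,200])[0])
    ctrl.capture(c)
    for q in ['cleaner','joystick','objective','lens_cap','spare_tube','driver','brass_ring']:
        for e in ctrl.place_of(c,q)[:1]: o,d=ray(c,e['uv']);print(c,q,round(e['conf'],2),np.array(e['uv']),at_z(o,d,0))
for q,a,b in [('clamp',[339.3,165.3],[283.8,256.6]),('grip',[256.7,234.2],[376.5,175.1]),('stand',[262.6,261.4],[375.1,202.1]),('mount',[335.1,182.9],[282.8,275.7])]:
    print(q,tri([ray('scene',a),ray('side',b)]))
E
```

```text
scene [1063.6 -703.1 1139.4]
scene cleaner 0.67 [178.3 312.6] [ 458.9 -430.2    0. ]
scene joystick 0.7 [371.6 128.8] [560.5 449.1   0. ]
scene objective 0.46 [348.9 240.2] [722.8   2.    0. ]
scene lens_cap 0.56 [372.4 207.5] [724.5 142.3   0. ]
scene spare_tube 0.43 [284.9 212.1] [510.2  -9.8   0. ]
scene driver 0.67 [294.  301.8] [ 697.1 -242.7    0. ]
scene brass_ring 0.61 [310.4 225.3] [601.1 -11.1   0. ]
side [  67.   522.9 1016.8]
side cleaner 0.7 [452.9 178.9] [ 451.  -436.4    0. ]
side joystick 0.55 [208.9 349.5] [550.9 439.    0. ]
side objective 0.57 [297.2 208.1] [719.6  -4.9  -0. ]
side lens_cap 0.66 [212.7 350.3] [542.8 433.8   0. ]
side spare_tube 0.56 [351.9 245.1] [509.7 -20.7   0. ]
side driver 0.5 [353.4 173.7] [ 694.9 -230.7    0. ]
side brass_ring 0.53 [323.9 226.2] [613.4 -12.8   0. ]
clamp (array([582.5, 172. ,  76.7]), [6.219541103899698, 6.21954110389963])
grip (array([ 558.4, -181.2,  130.1]), [7.960290723804786, 7.960290723804689])
stand (array([ 560.3, -185.9,    6.4]), [3.610141861719516, 3.6101418617195926])
mount (array([577.4, 177.2,  -8.9]), [3.005571557309557, 3.0055715573093384])
```

Scene picture: the orange handle is at (259,238) with its stand at (265,262), and the tube mount with its blue tray is at (335,170). Side picture: the handle is at (380,178), the tube at (282,248). Both agree with the networks.

```bash
python3 - <<'E'
from h import *
np.set_printoptions(precision=3,suppress=True)
c=ctrl.calibration('wrist');print(c);s=ctrl.sense();print(s['ee_rot'],s['eef_pos'])
print(ray('wrist',[320,200],s),ray('wrist',[320,300],s))
E
```

```text
{'fx': 318.0975949463539, 'fy': 318.0975949463539, 'cx': 320.93833194688784, 'cy': 199.58474996927623, 'k1': -0.06482285440551223, 'mount': array([[   0.001,   -0.966,   -0.26 ,   63.759],
       [   1.   ,    0.001,    0.001,    0.416],
       [  -0.   ,   -0.26 ,    0.966, -143.024],
       [   0.   ,    0.   ,    0.   ,    1.   ]])}
[-0.     0.98   0.197  0.   ] [ 202.395 -484.432  231.291]
(array([ 261.384, -460.239,  374.316]), array([-0.242, -0.098, -0.965])) (array([ 261.384, -460.239,  374.316]), array([-0.523, -0.216, -0.883]))
```

{"fn": "send_rows", "kwargs": {"targets": [{"offset":[3,2.5,1],"spin":0},{"offset":[6,5,2],"spin":0},{"offset":[9,7.6,3],"spin":0},{"offset":[12,10,3],"spin":0},{"offset":[15,12.6,3],"spin":0},{"offset":[18,15,3],"spin":0},{"offset":[21,17.6,3],"spin":0},{"offset":[24,20,3],"spin":0}], "grip": 1}}

```text
time_s: 2.82
eef_pos: [443.6, -282.7, 261.5]
ee_rot: [0.0, 0.98, 0.197, 0.0]
force: [-0.4, -0.6, -0.1]
grip_width: 1.001
grip_force: 0.0
```

```bash
cat > look.py <<'E'
from h import *
import sys,json,os
np.set_printoptions(precision=1,suppress=True)
name=sys.argv[1]; qs=sys.argv[2:]
s=ctrl.sense(); save('wrist',name); print(s['time_s'],s['eef_pos'],s['force'])
f='rays.json'; D=json.load(open(f)) if os.path.exists(f) else {}
Z={'clamp':78,'pusher_grip':123,'pusher_tip':8,'cell_center':80}
for q in qs:
    for i,e in enumerate(ctrl.place_of('wrist',q)[:2]):
        o,d=ray('wrist',e['uv'],s); print(q,round(e['conf'],2),np.array(e['uv']),at_z(o,d,Z.get(q,0)))
        if i==0: D.setdefault(q,[]).append([list(o),list(d)])
    L=D.get(q,[])
    if len(L)>1: print('  tri',*tri([(np.array(o),np.array(d)) for o,d in L]))
json.dump(D,open(f,'w'))
E
python3 look.py w1 pusher_grip stand pusher
```

```text
2.8167 [ 443.6 -282.7  261.5] [-0.4 -0.6 -0.1]
pusher_grip 0.8 [262.   18.1] [ 555.1 -184.8  123. ]
stand 0.91 [280.1  49. ] [ 554.2 -184.7    0. ]
stand 0.52 [280.9  50. ] [ 553.5 -186.     0. ]
pusher 0.91 [283.4  47.9] [ 556.9 -187.9    0. ]
```

{"fn": "send_rows", "kwargs": {"targets": [{"offset":[3,2.5,0],"spin":0},{"offset":[6,5,0],"spin":0},{"offset":[8,7,0],"spin":0},{"offset":[8,7,0],"spin":0},{"offset":[8,7,0],"spin":0},{"offset":[8,7,0],"spin":0}]}}

```text
time_s: 3.52
eef_pos: [521.6, -215.6, 261.2]
ee_rot: [0.0, 0.981, 0.196, -0.0]
force: [-0.1, -0.2, -0.2]
grip_width: 0.999
grip_force: 0.0
```

```bash
python3 look.py w2 pusher_grip stand pusher
```

```text
3.5167 [ 521.6 -215.6  261.2] [-0.1 -0.2 -0.2]
pusher_grip 0.85 [304.7 138.9] [ 556.  -186.6  123. ]
  tri [ 555.5 -185.9  124.4] [0.9359833646726711, 0.9359833646727275]
stand 0.62 [304.5 133.1] [ 551.8 -181.5    0. ]
  tri [ 553.  -183.1   -0.2] [2.01474904880794, 2.0147490488078867]
pusher 0.9 [307.1 135.8] [ 549.9 -185.8    0. ]
  tri [ 552.9 -188.3   16.1] [2.945427190977744, 2.945427190977682]
```

View pics/w2.png

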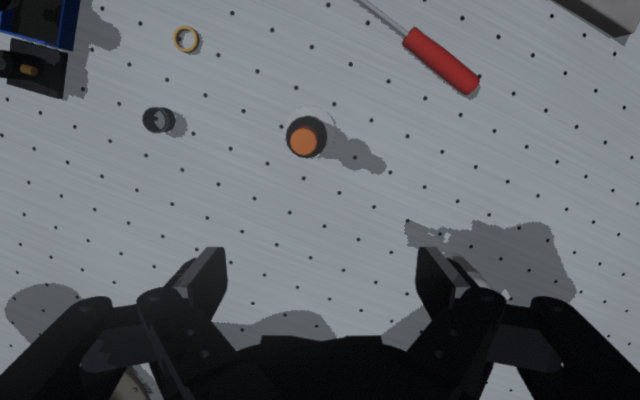

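The picture shows the orange handle at (303,141), clear of the neighbours. Triangulated height is 124 mm, as expected. I'll go above it and down.

{"fn": "send_rows", "kwargs": {"targets": [{"offset":[1.7,1.5,0],"spin":0},{"offset":[3.4,3,0],"spin":0},{"offset":[3.4,3,-3],"spin":0},{"offset":[3.4,3,-6],"spin":0},{"offset":[3.4,3,-9],"spin":0},{"offset":[3.4,3,-12],"spin":0},{"offset":[3.4,3,-14],"spin":0},{"offset":[3.4,3,-15.4],"spin":0}]}}

```text
time_s: 4.38
eef_pos: [555.2, -184.6, 105.0]
ee_rot: [-0.001, 0.981, 0.196, -0.001]
force: [-0.2, 0.4, 0.7]
grip_width: 1.002
grip_force: 0.0
```

{"fn": "send_rows", "kwargs": {"targets": [{"offset":[0,0,0],"spin":0},{"offset":[0,0,0],"spin":0},{"offset":[0,0,0],"spin":0},{"offset":[0,0,0],"spin":0},{"offset":[0,0,0],"spin":0},{"offset":[0,0,0],"spin":0},{"offset":[0,0,0],"spin":0},{"offset":[0,0,0],"spin":0}], "grip": 0, "squeeze": 80}}

```text
time_s: 5.05
eef_pos: [556.9, -184.8, 108.5]
ee_rot: [0.001, 0.98, 0.197, 0.001]
force: [-0.7, 0.0, 6.2]
grip_width: 0.239
grip_force: 77.9
```

{"fn": "send_rows", "kwargs": {"targets": [{"offset":[0,0,0.5],"spin":0},{"offset":[0,0,2],"spin":0},{"offset":[0,0,4.5],"spin":0},{"offset":[0,0,8],"spin":0},{"offset":[0,0,11.5],"spin":0},{"offset":[0,0,15],"spin":0},{"offset":[0,0,16],"spin":0},{"offset":[0,0,16],"spin":0}]}}

```text
time_s: 5.72
eef_pos: [557.1, -184.7, 270.4]
ee_rot: [0.002, 0.98, 0.197, 0.002]
force: [-0.3, -0.2, -1.9]
grip_width: 0.239
grip_force: 78.7
```

```bash
python3 look.py w3 pusher_grip pusher_tip stand; python3 - <<'E'
from h import *
np.set_printoptions(precision=2,suppress=True)
s=ctrl.sense();print(s)
E
```

```text
5.7167 [ 557.1 -184.7  270.4] [-0.3 -0.2 -1.9]
pusher_grip 0.55 [318.3 266.6] [ 479.6 -215.6  123. ]
  tri [ 543.8 -197.8  224. ] [14.630671396079746, 23.016524909307808, 15.677222892378113]
pusher_tip 0.82 [319.8 197.3] [ 519.2 -200.9    8. ]
stand 0.69 [321.6 167.8] [ 555.1 -188.4    0. ]
  tri [ 553.9 -185.1    5.1] [0.5784343240166365, 3.886563423146464, 3.5832736139580246]
{'time_s': 5.9167, 'joints': array([-0.52,  0.43,  1.24,  0.  ,  1.47,  0.66]), 'dq': array([ 0.  ,  0.  , -0.01,  0.  ,  0.  ,  0.  ]), 'tau': array([  0.06, -49.3 , -27.93,   0.  ,   0.01,  -0.  ]), 'eef_pos': array([ 555.83, -184.11,  265.08]), 'ee_rot': array([-0.  ,  0.98,  0.2 , -0.  ]), 'force': array([ 0.25,  0.14, -1.53]), 'wrist_torque': array([-0.06, -0.02,  0.04]), 'grip_force': 78.66666555404663, 'grip_width': 0.23450703895459077}
```

View pics/w3.png

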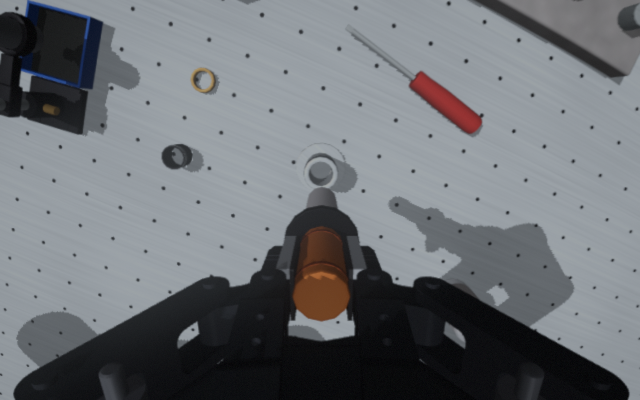

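The pusher is held straight in the fingers, handle top at (321,290). The rod end shows at (320,195) and the empty stand hole at (321,172). Now over to the tube.

{"fn": "send_rows", "kwargs": {"targets": [{"offset":[0,3.5,0.3],"spin":0},{"offset":[0,7.5,0.3],"spin":0},{"offset":[0,11.5,0.3],"spin":0},{"offset":[0,15.5,0.3],"spin":0},{"offset":[0,19.5,0.3],"spin":0},{"offset":[0,23.5,0.3],"spin":0},{"offset":[0,27,0.3],"spin":0},{"offset":[0,29,0.3],"spin":0}]}}

```text
time_s: 6.58
eef_pos: [555.4, 109.1, 268.7]
ee_rot: [-0.001, 0.98, 0.198, -0.001]
force: [0.3, -0.5, -1.0]
grip_width: 0.234
grip_force: 78.7
```

{"fn": "send_rows", "kwargs": {"targets": [{"offset":[0,0,0],"spin":0},{"offset":[0,0,0],"spin":0},{"offset":[0,0,0],"spin":0}]}}

```text
time_s: 6.83
eef_pos: [556.2, 104.9, 269.3]
ee_rot: [-0.0, 0.981, 0.196, -0.001]
force: [0.3, -0.0, -0.9]
grip_width: 0.236
grip_force: 78.7
```

```bash
python3 look.py w4 clamp mount tray cell_center pusher_tip; python3 - <<'E'
from h import *
np.set_printoptions(precision=1,suppress=True)
s=ctrl.sense();print(s['joints'],s['force'])
E
```

```text
6.8333 [556.2 104.9 269.3] [ 0.3 -0.  -0.9]
clamp 0.66 [273.1 137.2] [574.7 165.9  78. ]
mount 0.63 [283.1 128.3] [580.5 166.6   0. ]
tray 0.8 [280.9 131.3] [576.  167.9   0. ]
tray 0.46 [322.3 202.2] [509.9  83.    0. ]
cell_center 0.85 [274.1 135.5] [577.  165.3  80. ]
pusher_tip 0.97 [320.6 197.8] [516.6  88.3   8. ]
  tri [   20.4  -264.5 -2057.1] [143.7005168965308, 143.70051689653073]
[-0.   0.4  1.3 -0.   1.5  1.2] [-1.4  0.3 -0.4]
```

View pics/w4.png

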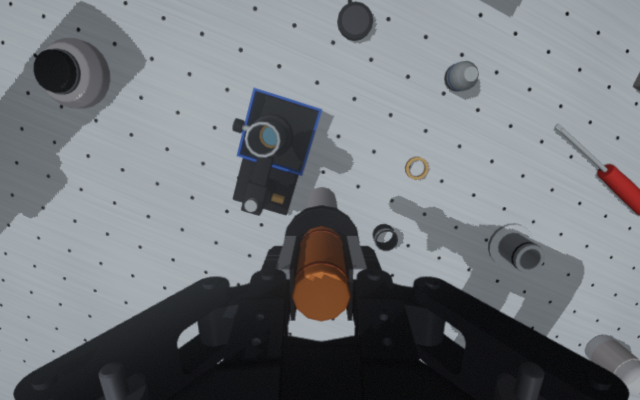

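The picture shows the tube's bright rim centred at about (264,139) over the blue tray, with the cell's glass inside. The rod tip is at (321,190). Next I measure the rim, its depth and the rod.

```bash
python3 - <<'E'
from h import *
np.set_printoptions(precision=1,suppress=True)
s=ctrl.sense();p,D=save('wrist','w5');np.save('w5d.npy',D);print(s['eef_pos'],s['time_s'])
def pt(u,v,dep,s=s): o,d=ray('wrist',[u,v],s); return o+d*dep
# world map of points in tube neighbourhood
W=[];C=[]
for v in range(100,185):
    for u in range(225,320):
        if D[v,u]>0: W.append(pt(u,v,D[v,u]));C.append(p[v,u])
W=np.array(W)
m=(np.hypot(W[:,0]-577,W[:,1]-167)<25)
h,e=np.histogram(W[m,2],bins=np.arange(0,160,4)); print([(int(a),int(b)) for a,b in zip(e,h) if b])
top=W[m&(W[:,2]>105)]; print(len(top),np.percentile(top[:,2],[5,25,50,75,95,100]))
g=cv2.cvtColor(p,cv2.COLOR_RGB2GRAY)
sub=g[115:165,240:290]; _,b=cv2.threshold(sub,0,255,cv2.THRESH_OTSU)
cs,_=cv2.findContours(b,cv2.RETR_CCOMP,cv2.CHAIN_APPROX_NONE)
for c in cs:
    if len(c)>30: print('ell',cv2.fitEllipse(c),len(c))
big=cv2.resize(p[110:210,220:340,::-1],None,fx=5,fy=5,interpolation=cv2.INTER_CUBIC);cv2.imwrite('pics/crop5.png',big)
# rod
for v in range(185,215,4): 
    row=D[v,300:345]; print(v,[int(x) for x in row[::3]])
E
```

```text
[556.5 104.9 270.2] 7.1333Traceback (most recent call last):
  File "<stdin>", line 9, in <module>
  File "<stdin>", line 4, in pt
  File "h.py", line 5, in ray
    c=ctrl.calibration(cam); d=np.array([(uv[0]-c['cx'])/c['fx'],(uv[1]-c['cy'])/c['fy']])
ValueError: time passes only in moves, steps and waits
```

```bash
sed -i 's/^def ray/import functools\n@functools.lru_cache\ndef cal(c): return ctrl.calibration(c)\ndef ray/; s/c=ctrl.calibration(cam)/c=cal(cam)/' h.py; python3 - <<'E'
from h import *
np.set_printoptions(precision=1,suppress=True)
s=ctrl.sense();p,D=save('wrist','w6');print(s['eef_pos'],s['time_s'])
def pt(u,v,dep,s=s): o,d=ray('wrist',[u,v],s); return o+d*dep
W=np.array([pt(u,v,D[v,u]) for v in range(100,185) for u in range(225,320) if D[v,u]>0])
m=(np.hypot(W[:,0]-577,W[:,1]-167)<25)
h,e=np.histogram(W[m,2],bins=np.arange(0,160,4)); print([(int(a),int(b)) for a,b in zip(e,h) if b])
g=cv2.cvtColor(p,cv2.COLOR_RGB2GRAY)
sub=g[115:165,240:290]; _,b=cv2.threshold(sub,0,255,cv2.THRESH_OTSU)
cs,_=cv2.findContours(b,cv2.RETR_CCOMP,cv2.CHAIN_APPROX_NONE)
for c in cs:
    if len(c)>30: print('ell',cv2.fitEllipse(c),len(c))
big=cv2.resize(p[110:210,220:340,::-1],None,fx=5,fy=5,interpolation=cv2.INTER_CUBIC);cv2.imwrite('pics/crop5.png',big)
for v in range(185,215,4): print(v,[int(x) for x in D[v,300:345:3]])
E
```

```text
[556.5 105.  270.3] 7.1833
[(4, 119), (8, 234), (72, 20), (76, 268), (80, 157), (84, 429), (88, 41), (92, 30), (96, 39), (100, 39), (104, 40), (108, 43), (112, 47), (116, 45), (120, 40), (124, 46), (128, 303), (132, 33)]
ell ((19.139636993408203, 22.42970848083496), (34.08954620361328, 45.9228401184082), 138.67169189453125) 168
ell ((19.505659103393555, 25.712757110595703), (24.179428100585938, 30.50232696533203), 155.42759704589844) 86
185 [421, 421, 421, 423, 421, 422, 422, 422, 422, 422, 422, 420, 422, 421, 422]
189 [422, 423, 424, 423, 424, 242, 239, 235, 240, 241, 424, 423, 424, 422, 423]
193 [424, 424, 425, 244, 235, 229, 227, 225, 227, 229, 234, 245, 426, 424, 425]
197 [427, 425, 425, 231, 222, 217, 216, 213, 216, 218, 221, 232, 426, 425, 426]
201 [427, 429, 427, 218, 209, 207, 205, 203, 205, 207, 210, 219, 429, 428, 428]
205 [430, 428, 220, 207, 200, 196, 197, 164, 196, 197, 199, 208, 223, 429, 429]
209 [431, 430, 160, 160, 160, 159, 159, 159, 159, 158, 160, 160, 162, 431, 431]
213 [162, 160, 161, 160, 160, 161, 160, 160, 160, 159, 160, 160, 160, 160, 162]
```

View pics/crop5.png

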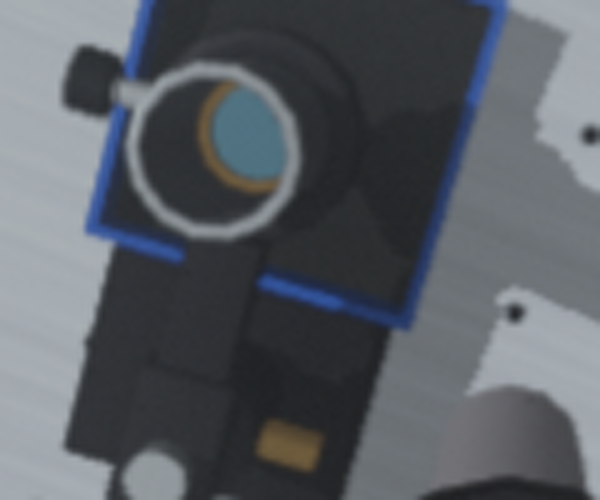

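The crop shows the rim ellipse centred at (213,151), i.e. image (262.6,140), and the rod end at bottom right. I fit both with the depth data.

```bash
cat > fit.py <<'E'
from h import *
from scipy.optimize import least_squares
np.set_printoptions(precision=1,suppress=True)
def cloud(D,s,u0,u1,v0,v1):
    return np.array([ (lambda o,d:o+d*D[v,u])(*ray('wrist',[u,v],s)) for v in range(v0,v1) for u in range(u0,u1) if D[v,u]>0])
def circ(P,r=None):
    c0=P.mean(0)
    if r: f=lambda x:np.hypot(P[:,0]-x[0],P[:,1]-x[1])-r; x0=c0[:2]
    else: f=lambda x:np.hypot(P[:,0]-x[0],P[:,1]-x[1])-x[2]; x0=[*c0[:2],14]
    return least_squares(f,x0,loss='soft_l1').x
def rod(D,s):
    W=cloud(D,s,295,350,180,215); t=s['eef_pos']
    out=[]
    for a in range(-92,-40,10):
        m=(abs(W[:,2]-t[2]-a)<5)&(np.hypot(W[:,0]-t[0],W[:,1]-t[1])<22)
        if m.sum()>25:
            c=least_squares(lambda x:np.hypot(W[m,0]-x[0],W[m,1]-x[1])-11.5,[t[0],t[1]],loss='soft_l1').x; out.append([a,*(c-t[:2]),m.sum()])
    m=np.hypot(W[:,0]-t[0],W[:,1]-t[1])<22
    print('rod (dz, dx,dy from TCP,n)\n',np.array(out),'lowest',np.sort(W[m,2]-t[2])[:8])
E
python3 - <<'E'
from fit import *
s=ctrl.sense();p,D=ctrl.capture('wrist');print(s['eef_pos'])
W=cloud(D,s,235,300,110,170)
m=(W[:,2]>126)&(np.hypot(W[:,0]-577,W[:,1]-167)<25)
P=W[m];z=np.median(P[P[:,2]>128,2]);P=P[abs(P[:,2]-z)<1.5];print('rim z',z,len(P),'circle',circ(P),circ(P,14.1))
rod(D,s)
# camera-only: centre ray of rim at z
o,d=ray('wrist',[262.4,140.0],s);print(at_z(o,d,z))
# stand from w3 (pose then)
s3={'eef_pos':np.array([557.1,-184.7,270.4]),'ee_rot':np.array([0.002,.98,.197,.002])}
s3['ee_rot']/=np.linalg.norm(s3['ee_rot'])
g=cv2.imread('pics/w3.png');cv2.imwrite('pics/crop3.png',cv2.resize(g[130:215,270:390],None,fx=5,fy=5,interpolation=cv2.INTER_CUBIC))
for uv in [(321,172),(321,168)]:
    o,d=ray('wrist',uv,s3);print(at_z(o,d,50))
E
```

```text
[556.5 105.2 270.3]
rim z 131.03722122245298 305 circle [576.  167.9  14. ] [576.  167.9]
rod (dz, dx,dy from TCP,n)
 [[-92.   -1.4  -1.3  80. ]
 [-82.   -1.4  -1.2  89. ]
 [-72.   -1.4  -1.2  98. ]
 [-62.   -1.4  -1.2 107. ]
 [-52.   -1.4  -1.2 101. ]] lowest [-271.4 -271.3 -271.  -270.7 -270.6 -270.6 -270.4 -270.2]
[575.7 168.3 131. ]
[ 557.6 -186.4   50. ]
[ 561.9 -184.6   50. ]
```

View pics/crop3.png

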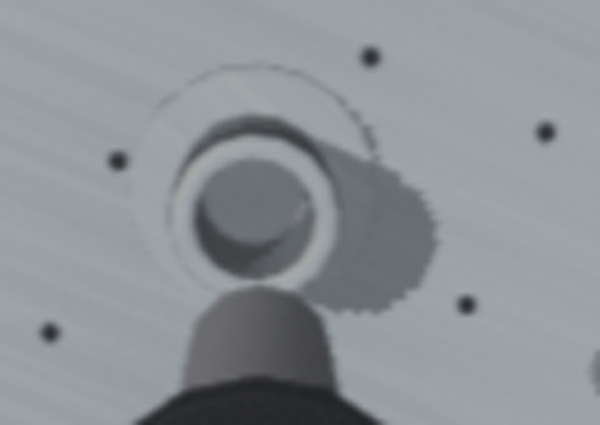

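The rod is upright. The rim centre is at (576,168) with top at z≈131, and the rod lies at TCP+(-1.4,-1.2). I move over the tube and lower to just above the rim.

{"fn": "send_rows", "kwargs": {"targets": [{"offset":[0.7,2.2,0],"spin":0},{"offset":[1.4,4.4,0],"spin":0},{"offset":[2.1,6.4,0],"spin":0},{"offset":[2.1,6.4,0],"spin":0},{"offset":[2.1,6.4,-1],"spin":0},{"offset":[2.1,6.4,-2],"spin":0},{"offset":[2.1,6.4,-2.5],"spin":0},{"offset":[2.1,6.4,-2.5],"spin":0}]}}

```text
time_s: 7.95
eef_pos: [576.7, 168.8, 243.4]
ee_rot: [-0.0, 0.981, 0.196, -0.002]
force: [-0.6, -0.1, -1.3]
grip_width: 0.238
grip_force: 78.7
```

{"fn": "send_rows", "kwargs": {"targets": [{"offset":[0,0,0],"spin":0},{"offset":[0,0,0],"spin":0},{"offset":[0,0,0],"spin":0},{"offset":[0,0,0],"spin":0}]}}

```text
time_s: 8.28
eef_pos: [577.5, 169.5, 245.7]
ee_rot: [0.0, 0.98, 0.197, 0.0]
force: [0.1, -0.3, -1.1]
grip_width: 0.241
grip_force: 78.7
```

```bash
python3 - <<'E'
from fit import *
s=ctrl.sense();p,D=save('wrist','w7');print(s['eef_pos'],s['force'],s['time_s'])
W=cloud(D,s,290,355,140,215)
m=(W[:,2]>126)&(W[:,2]<136)&(np.hypot(W[:,0]-576,W[:,1]-168)<20)
P=W[m];z=np.median(P[:,2]);P=P[abs(P[:,2]-z)<1.5];print('rim z',z,len(P),'circle',circ(P),circ(P,14.1))
rod(D,s)
t=s['eef_pos'];q=W[(np.hypot(W[:,0]-t[0],W[:,1]-t[1])<18)&(W[:,2]>t[2]-115)];print('rod low z rel',np.sort(q[:,2]-t[2])[:40:4])
cv2.imwrite('pics/crop7.png',cv2.resize(p[130:230,260:380,::-1],None,fx=5,fy=5,interpolation=cv2.INTER_CUBIC))
E
```

```text
[577.5 169.5 245.7] [ 0.1 -0.3 -1.1] 8.2833
rim z 131.22855748617474 202 circle [575.8 168.8  14.1] [575.8 168.9]
rod (dz, dx,dy from TCP,n)
 [[-92.   -1.4  -1.3  84. ]
 [-82.   -1.4  -1.3  89. ]
 [-72.   -1.4  -1.3  97. ]
 [-62.   -1.4  -1.2 104. ]
 [-52.   -1.4  -1.2 104. ]] lowest [-170.4 -170.  -170.  -169.6 -169.5 -169.4 -169.4 -169.3]
rod low z rel [-115.  -114.9 -114.9 -114.9 -114.8 -114.7 -114.6 -114.6 -114.6 -114.5]
```

View pics/crop7.png

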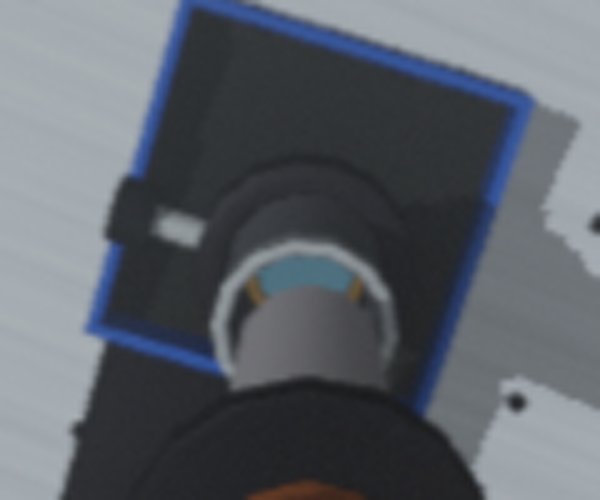

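The rod sits centred within the rim to about 0.5 mm, at crop (310,340) against the rim at (305,340). I descend gently.

{"fn": "send_rows", "kwargs": {"targets": [{"offset":[-0.02,0.04,-0.4],"spin":0},{"offset":[-0.02,0.04,-0.8],"spin":0},{"offset":[-0.02,0.04,-1.1],"spin":0},{"offset":[-0.02,0.04,-1.4],"spin":0},{"offset":[-0.02,0.04,-1.7],"spin":0},{"offset":[-0.02,0.04,-2.0],"spin":0},{"offset":[-0.02,0.04,-2.2],"spin":0},{"offset":[-0.02,0.04,-2.4],"spin":0}]}}

```text
time_s: 9.0
eef_pos: [577.2, 170.0, 221.1]
ee_rot: [-0.0, 0.98, 0.197, -0.0]
force: [-0.4, 0.1, -1.8]
grip_width: 0.24
grip_force: 78.7
```

{"fn": "send_rows", "kwargs": {"targets": [{"offset":[0,0,-0.2],"spin":0},{"offset":[0,0,-0.5],"spin":0},{"offset":[0,0,-0.8],"spin":0},{"offset":[0,0,-1.1],"spin":0},{"offset":[0,0,-1.4],"spin":0},{"offset":[0,0,-1.6],"spin":0},{"offset":[0,0,-1.8],"spin":0},{"offset":[0,0,-1.9],"spin":0}]}}

```text
time_s: 9.67
eef_pos: [577.1, 170.0, 202.0]
ee_rot: [-0.0, 0.98, 0.197, -0.0]
force: [-0.6, 0.2, -1.6]
grip_width: 0.235
grip_force: 78.7
```

{"fn": "send_rows", "kwargs": {"targets": [{"offset":[0,0,-0.1],"spin":0},{"offset":[0,0,-0.2],"spin":0},{"offset":[0,0,-0.3],"spin":0},{"offset":[0,0,-0.4],"spin":0},{"offset":[0,0,-0.5],"spin":0},{"offset":[0,0,-0.6],"spin":0},{"offset":[0,0,-0.7],"spin":0},{"offset":[0,0,-0.8],"spin":0}]}}

```text
time_s: 10.33
eef_pos: [577.2, 170.0, 194.2]
ee_rot: [0.0, 0.98, 0.197, 0.0]
force: [-0.3, -0.2, -0.7]
grip_width: 0.242
grip_force: 78.7
```

{"fn": "send_rows", "kwargs": {"targets": [{"offset":[0,0,-0.08],"spin":0},{"offset":[0,0,-0.16],"spin":0},{"offset":[0,0,-0.24],"spin":0},{"offset":[0,0,-0.32],"spin":0},{"offset":[0,0,-0.4],"spin":0},{"offset":[0,0,-0.48],"spin":0}]}}

```text
time_s: 10.83
eef_pos: [577.2, 170.0, 189.4]
ee_rot: [-0.0, 0.98, 0.197, 0.0]
force: [0.3, 0.0, -1.5]
grip_width: 0.238
grip_force: 78.7
```

{"fn": "send_rows", "kwargs": {"targets": [{"offset":[0,0,-0.08],"spin":0},{"offset":[0,0,-0.16],"spin":0},{"offset":[0,0,-0.24],"spin":0},{"offset":[0,0,-0.32],"spin":0}]}}

```text
time_s: 11.17
eef_pos: [577.2, 170.0, 186.2]
ee_rot: [-0.0, 0.98, 0.197, 0.0]
force: [0.2, -0.1, -1.5]
grip_width: 0.24
grip_force: 78.7
```

{"fn": "send_rows", "kwargs": {"targets": [{"offset":[0,0,-0.08],"spin":0},{"offset":[0,0,-0.16],"spin":0},{"offset":[0,0,-0.24],"spin":0},{"offset":[0,0,-0.32],"spin":0}]}}

```text
time_s: 11.5
eef_pos: [577.2, 170.0, 183.0]
ee_rot: [0.0, 0.98, 0.197, -0.0]
force: [0.2, -0.1, -1.5]
grip_width: 0.235
grip_force: 78.7
```

{"fn": "send_rows", "kwargs": {"targets": [{"offset":[0,0,-0.08],"spin":0},{"offset":[0,0,-0.16],"spin":0},{"offset":[0,0,-0.24],"spin":0},{"offset":[0,0,-0.32],"spin":0}]}}

```text
time_s: 11.83
eef_pos: [577.5, 170.1, 180.6]
ee_rot: [-0.0, 0.98, 0.197, 0.001]
force: [-0.8, 0.3, 6.7]
grip_width: 0.24
grip_force: 79.5
```

Contact with the cell (about 8 N). I press on slowly.

{"fn": "send_rows", "kwargs": {"targets": [{"offset":[0,0,-0.05],"spin":0},{"offset":[0,0,-0.1],"spin":0}]}}

```text
time_s: 12.0
eef_pos: [577.6, 170.1, 180.1]
ee_rot: [0.0, 0.98, 0.197, 0.001]
force: [-0.8, 0.3, 6.9]
grip_width: 0.235
grip_force: 79.5
```

{"fn": "send_rows", "kwargs": {"targets": [{"offset":[0,0,-0.05],"spin":0},{"offset":[0,0,-0.1],"spin":0},{"offset":[0,0,-0.15],"spin":0}]}}

```text
time_s: 12.25
eef_pos: [577.6, 170.1, 178.7]
ee_rot: [0.0, 0.98, 0.197, 0.001]
force: [-1.6, -0.1, 7.0]
grip_width: 0.236
grip_force: 79.5
```

Sliding steadily at about 8.5 N.

{"fn": "send_rows", "kwargs": {"targets": [{"offset":[0,0,-0.06],"spin":0},{"offset":[0,0,-0.12],"spin":0},{"offset":[0,0,-0.18],"spin":0},{"offset":[0,0,-0.24],"spin":0},{"offset":[0,0,-0.3],"spin":0},{"offset":[0,0,-0.36],"spin":0},{"offset":[0,0,-0.42],"spin":0},{"offset":[0,0,-0.48],"spin":0}]}}

```text
time_s: 12.92
eef_pos: [577.6, 170.1, 173.9]
ee_rot: [0.0, 0.98, 0.197, 0.001]
force: [-1.5, -0.3, 7.1]
grip_width: 0.237
grip_force: 79.5
```

{"fn": "send_rows", "kwargs": {"targets": [{"offset":[0,0,-0.06],"spin":0},{"offset":[0,0,-0.12],"spin":0},{"offset":[0,0,-0.18],"spin":0},{"offset":[0,0,-0.24],"spin":0},{"offset":[0,0,-0.3],"spin":0},{"offset":[0,0,-0.36],"spin":0},{"offset":[0,0,-0.42],"spin":0},{"offset":[0,0,-0.48],"spin":0}]}}

```text
time_s: 13.58
eef_pos: [577.5, 170.1, 168.9]
ee_rot: [0.0, 0.98, 0.197, 0.001]
force: [-2.1, -0.0, 6.6]
grip_width: 0.235
grip_force: 79.5
```

{"fn": "send_rows", "kwargs": {"targets": [{"offset":[0,0,-0.06],"spin":0},{"offset":[0,0,-0.12],"spin":0},{"offset":[0,0,-0.18],"spin":0},{"offset":[0,0,-0.24],"spin":0},{"offset":[0,0,-0.3],"spin":0},{"offset":[0,0,-0.36],"spin":0},{"offset":[0,0,-0.42],"spin":0},{"offset":[0,0,-0.48],"spin":0}]}}

```text
time_s: 14.25
eef_pos: [577.0, 169.9, 162.3]
ee_rot: [-0.0, 0.98, 0.197, -0.0]
force: [0.1, -0.6, -1.8]
grip_width: 0.236
grip_force: 79.2
```

{"fn": "send_rows", "kwargs": {"targets": [{"offset":[0,0,-0.06],"spin":0},{"offset":[0,0,-0.12],"spin":0},{"offset":[0,0,-0.18],"spin":0},{"offset":[0,0,-0.24],"spin":0},{"offset":[0,0,-0.3],"spin":0},{"offset":[0,0,-0.36],"spin":0},{"offset":[0,0,-0.42],"spin":0},{"offset":[0,0,-0.48],"spin":0}]}}

```text
time_s: 14.92
eef_pos: [577.2, 170.0, 158.1]
ee_rot: [-0.0, 0.98, 0.197, 0.0]
force: [-0.1, -0.1, -0.8]
grip_width: 0.236
grip_force: 79.2
```

The cell dropped free. Now I feel for the rim.

{"fn": "send_rows", "kwargs": {"targets": [{"offset":[0,0,-0.06],"spin":0},{"offset":[0,0,-0.12],"spin":0},{"offset":[0,0,-0.18],"spin":0},{"offset":[0,0,-0.24],"spin":0},{"offset":[0,0,-0.3],"spin":0},{"offset":[0,0,-0.36],"spin":0},{"offset":[0,0,-0.42],"spin":0}]}}

```text
time_s: 15.5
eef_pos: [577.2, 170.0, 153.9]
ee_rot: [0.0, 0.98, 0.197, -0.0]
force: [-0.3, -0.4, -1.0]
grip_width: 0.239
grip_force: 79.2
```

{"fn": "send_rows", "kwargs": {"targets": [{"offset":[0,0,-0.05],"spin":0},{"offset":[0,0,-0.1],"spin":0}]}}

```text
time_s: 15.67
eef_pos: [577.2, 170.0, 153.0]
ee_rot: [-0.0, 0.98, 0.197, 0.0]
force: [0.0, 0.1, -1.3]
grip_width: 0.234
grip_force: 79.2
```

{"fn": "send_rows", "kwargs": {"targets": [{"offset":[0,0,-0.05],"spin":0},{"offset":[0,0,-0.1],"spin":0}]}}

```text
time_s: 15.83
eef_pos: [577.2, 170.0, 152.0]
ee_rot: [-0.0, 0.98, 0.197, 0.0]
force: [0.2, -0.2, -1.3]
grip_width: 0.237
grip_force: 79.2
```

{"fn": "send_rows", "kwargs": {"targets": [{"offset":[0,0,-0.05],"spin":0},{"offset":[0,0,-0.1],"spin":0}]}}

```text
time_s: 16.0
eef_pos: [577.3, 170.0, 151.1]
ee_rot: [-0.0, 0.98, 0.197, 0.0]
force: [-0.6, -1.6, 2.2]
grip_width: 0.238
grip_force: 79.2
```

{"fn": "send_rows", "kwargs": {"targets": [{"offset":[0,0,-0.04],"spin":0},{"offset":[0,0,-0.08],"spin":0}]}}

```text
time_s: 16.17
eef_pos: [577.3, 170.0, 150.8]
ee_rot: [0.0, 0.98, 0.197, 0.0]
force: [-2.3, -0.9, 5.4]
grip_width: 0.24
grip_force: 79.2
```

{"fn": "send_rows", "kwargs": {"targets": [{"offset":[0,0,-0.03],"spin":0},{"offset":[0,0,-0.06],"spin":0},{"offset":[0,0,-0.06],"spin":0}]}}

```text
time_s: 16.42
eef_pos: [577.4, 170.0, 150.6]
ee_rot: [0.0, 0.98, 0.197, 0.001]
force: [-2.6, -0.6, 7.5]
grip_width: 0.237
grip_force: 79.5
```

{"fn": "send_rows", "kwargs": {"targets": [{"offset":[0,0,0],"spin":0},{"offset":[0,0,0],"spin":0},{"offset":[0,0,0],"spin":0},{"offset":[0,0,0],"spin":0}]}}

```text
time_s: 16.75
eef_pos: [577.4, 170.0, 150.6]
ee_rot: [0.0, 0.98, 0.197, 0.001]
force: [-3.0, -0.1, 7.4]
grip_width: 0.241
grip_force: 79.5
```

```bash
python3 - <<'E'
from h import *
np.set_printoptions(precision=2,suppress=True)
for c in ['scene','side']:
    p,d=save(c,c+'1')
    for q in ['cell','cell_center']:
        for e in ctrl.place_of(c,q)[:2]: o,dd=ray(c,e['uv']);print(c,q,e['conf'],np.array(e['uv']),at_z(o,dd,14))
s=ctrl.sense();print(s['eef_pos'],s['force'],s['wrist_torque'])
E
```

```text
scene cell 0.52 [335.1 180.6] [580.23 165.59  14.  ]
scene cell_center 0.39 [338.1 177.7] [582.08 180.88  14.  ]
side cell 0.42 [287.3 273.1] [565.78 173.03  14.  ]
side cell_center 0.63 [283.  270.9] [578.99 176.52  14.  ]
side cell_center 0.24 [284.9 272.9] [570.79 177.08  14.  ]
[577.37 170.04 150.56] [-2.47 -1.34  7.14] [-0.02  0.52  0.02]
```

Seated with about 8.5 N at the expected height, and the networks see the cell in the tray. I draw out.

{"fn": "send_rows", "kwargs": {"targets": [{"offset":[0,0,0.3],"spin":0},{"offset":[0,0,1],"spin":0},{"offset":[0,0,2.2],"spin":0},{"offset":[0,0,4],"spin":0},{"offset":[0,0,6],"spin":0},{"offset":[0,0,8],"spin":0},{"offset":[0,0,10],"spin":0},{"offset":[0,0,12],"spin":0}]}}

```text
time_s: 17.72
eef_pos: [577.1, 169.9, 270.8]
ee_rot: [0.0, 0.98, 0.197, -0.0]
force: [-0.4, -0.7, -0.9]
grip_width: 0.235
grip_force: 79.2
```

{"fn": "send_rows", "kwargs": {"targets": [{"offset":[-0.5,-2,0],"spin":0},{"offset":[-1.1,-6,0],"spin":0},{"offset":[-1.4,-10,0],"spin":0},{"offset":[-1.8,-14,0],"spin":0},{"offset":[-2.1,-18,0],"spin":0},{"offset":[-2.1,-22,0],"spin":0},{"offset":[-2.1,-26,0],"spin":0},{"offset":[-2.1,-29,0],"spin":0}]}}

```text
time_s: 18.38
eef_pos: [555.7, -123.0, 269.8]
ee_rot: [0.0, 0.981, 0.196, -0.0]
force: [-0.4, 0.5, -0.9]
grip_width: 0.237
grip_force: 79.0
```

{"fn": "send_rows", "kwargs": {"targets": [{"offset":[0,-2,-1],"spin":0},{"offset":[0,-3,-2],"spin":0},{"offset":[0,-3,-2],"spin":0},{"offset":[0,-3,-2],"spin":0},{"offset":[0,-3,-2],"spin":0},{"offset":[0,-3,-2],"spin":0}]}}

```text
time_s: 18.88
eef_pos: [556.5, -148.7, 250.3]
ee_rot: [0.0, 0.98, 0.197, 0.0]
force: [0.1, 0.1, -1.0]
grip_width: 0.236
grip_force: 79.0
```

```bash
python3 - <<'E'
from fit import *
s=ctrl.sense();p,D=save('wrist','w8');print(s['eef_pos'],s['force'],s['time_s'])
for e in ctrl.place_of('wrist','stand')[:1]: o,d=ray('wrist',e['uv'],s);print('stand',e['uv'],at_z(o,d,0))
W=cloud(D,s,240,400,60,215)
m=(abs(W[:,2]-50)<3)&(np.hypot(W[:,0]-556,W[:,1]+186)<25)
P=W[m];z=np.median(P[:,2]);P=P[abs(P[:,2]-z)<1];print('stand top',z,len(P),circ(P,17),circ(P))
rod(D,s)
cv2.imwrite('pics/crop8.png',cv2.resize(p[100:230,240:400,::-1],None,fx=4,fy=4,interpolation=cv2.INTER_CUBIC))
E
```

```text
[ 556.5 -148.7  250.3] [ 0.1  0.1 -1. ] 18.8833
stand [347.0, 178.9] [ 555.9 -185.4    0. ]
stand top 50.083159621801286 382 [ 556. -186.] [ 556.  -186.    16.9]
rod (dz, dx,dy from TCP,n)
 [[-92.   -1.4  -1.3  80. ]
 [-82.   -1.4  -1.2  87. ]
 [-72.   -1.4  -1.2  99. ]
 [-62.   -1.4  -1.2 107. ]
 [-52.   -1.3  -1.2 102. ]] lowest [-252.4 -251.3 -251.2 -251.1 -251.  -250.7 -250.6 -250.6]
```

View pics/crop8.png

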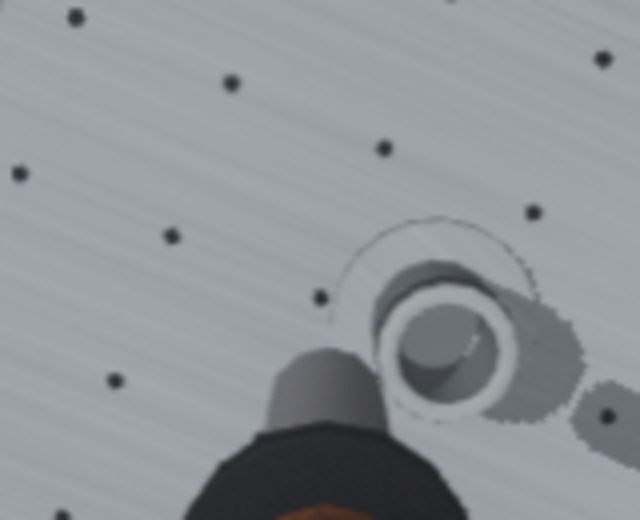

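The stand's hole ring is at crop (450,352), i.e. (556,-186) with its top at z=50. I shift (+0.9,-36) mm and lower.

{"fn": "send_rows", "kwargs": {"targets": [{"offset":[0.05,-1.8,0],"spin":0},{"offset":[0.1,-3.6,0],"spin":0},{"offset":[0.1,-3.6,-2],"spin":0},{"offset":[0.1,-3.6,-4.5],"spin":0},{"offset":[0.1,-3.6,-7],"spin":0},{"offset":[0.1,-3.6,-8.5],"spin":0},{"offset":[0.1,-3.6,-9],"spin":0},{"offset":[0.1,-3.6,-9],"spin":0}]}}

```text
time_s: 19.65
eef_pos: [557.0, -185.4, 159.0]
ee_rot: [-0.001, 0.98, 0.197, -0.001]
force: [0.6, -0.3, -1.1]
grip_width: 0.237
grip_force: 78.9
```

{"fn": "send_rows", "kwargs": {"targets": [{"offset":[0,0,-0.5],"spin":0},{"offset":[0,0,-1],"spin":0},{"offset":[0,0,-1.5],"spin":0},{"offset":[0,0,-2],"spin":0},{"offset":[0,0,-2.5],"spin":0},{"offset":[0,0,-2.8],"spin":0},{"offset":[0,0,-3.1],"spin":0},{"offset":[0,0,-3.4],"spin":0}]}}

```text
time_s: 20.32
eef_pos: [557.2, -186.1, 125.4]
ee_rot: [0.0, 0.98, 0.197, 0.0]
force: [0.0, 0.2, -0.9]
grip_width: 0.237
grip_force: 78.9
```

{"fn": "send_rows", "kwargs": {"targets": [{"offset":[0,0.1,-0.4],"spin":0},{"offset":[0,0.1,-0.8],"spin":0},{"offset":[0,0.1,-1.1],"spin":0},{"offset":[0,0.1,-1.3],"spin":0},{"offset":[0,0.1,-1.45],"spin":0},{"offset":[0,0.1,-1.55],"spin":0},{"offset":[0,0.1,-1.6],"spin":0}]}}

```text
time_s: 20.9
eef_pos: [557.2, -185.0, 109.5]
ee_rot: [-0.0, 0.98, 0.197, -0.0]
force: [0.5, -0.9, -1.4]
grip_width: 0.239
grip_force: 78.9
```

{"fn": "send_rows", "kwargs": {"targets": [{"offset":[0,0,-0.04],"spin":0},{"offset":[0,0,-0.08],"spin":0},{"offset":[0,0,-0.12],"spin":0}]}}

```text
time_s: 21.15
eef_pos: [557.3, -185.1, 108.5]
ee_rot: [0.0, 0.98, 0.197, 0.0]
force: [0.0, 0.8, 2.7]
grip_width: 0.24
grip_force: 79.0
```

Touched the floor of the stand. Release and retreat.

{"fn": "send_rows", "kwargs": {"targets": [{"offset":[0,0,0],"spin":0},{"offset":[0,0,0],"spin":0},{"offset":[0,0,0],"spin":0},{"offset":[0,0,0],"spin":0},{"offset":[0,0,0],"spin":0},{"offset":[0,0,0],"spin":0},{"offset":[0,0,0],"spin":0},{"offset":[0,0,0],"spin":0}], "grip": 1}}

```text
time_s: 21.82
eef_pos: [557.2, -185.0, 108.4]
ee_rot: [-0.0, 0.98, 0.197, 0.0]
force: [-0.8, 0.2, 0.5]
grip_width: 0.999
grip_force: 0.0
```

{"fn": "send_rows", "kwargs": {"targets": [{"offset":[0,0,0.5],"spin":0},{"offset":[0,0,2],"spin":0},{"offset":[0,0,5],"spin":0},{"offset":[0,0,8],"spin":0},{"offset":[0,0,11],"spin":0},{"offset":[0,0,14],"spin":0},{"offset":[0,0,16],"spin":0},{"offset":[0,0,16],"spin":0}]}}

```text
time_s: 22.48
eef_pos: [558.3, -185.6, 273.6]
ee_rot: [0.003, 0.98, 0.197, 0.003]
force: [0.2, -0.4, -0.2]
grip_width: 0.999
grip_force: 0.0
```

{"fn": "send_rows", "kwargs": {"targets": [{"offset":[-3,3,0],"spin":0},{"offset":[-5,6,0],"spin":0},{"offset":[-5,10,0],"spin":0},{"offset":[-5,14,0],"spin":0},{"offset":[-5,18,0],"spin":0},{"offset":[-5,18,0],"spin":0},{"offset":[-5,18,0],"spin":0},{"offset":[-5,18,0],"spin":0}]}}

```text
time_s: 23.15
eef_pos: [507.1, -5.3, 268.1]
ee_rot: [0.0, 0.98, 0.197, -0.0]
force: [0.6, -0.5, 0.7]
grip_width: 1.002
grip_force: 0.0
```

```bash
python3 look.py w9 pusher_grip stand cell_center; python3 -c "
import cv2,numpy as np
from h import *
p,_=save('side','side9')
a=cv2.imread('pics/w9.png');b=cv2.resize(cv2.imread('pics/side9.png')[140:320,240:420],(300,300),interpolation=cv2.INTER_CUBIC)
a=cv2.resize(a,(480,300));cv2.imwrite('pics/end.png',np.hstack([a,b]))"
```

```text
23.15 [507.1  -5.3 268.1] [ 0.6 -0.5  0.7]
pusher_grip 0.59 [513.3 212.8] [ 554.7 -189.1  123. ]
  tri [ 543.  -188.7  168.5] [8.7114225943284, 16.94376716151289, 41.012173555683226, 29.263700441805902]
  tri [ 553.9 -185.1    5.1] [0.5784343240166365, 3.886563423146464, 3.5832736139580246]
cell_center 0.46 [205.   57.6] [573.2 145.1  80. ]
  tri [572.  171.   15.7] [2.8128679572000403, 2.8128679572001722]
```

View pics/end.png

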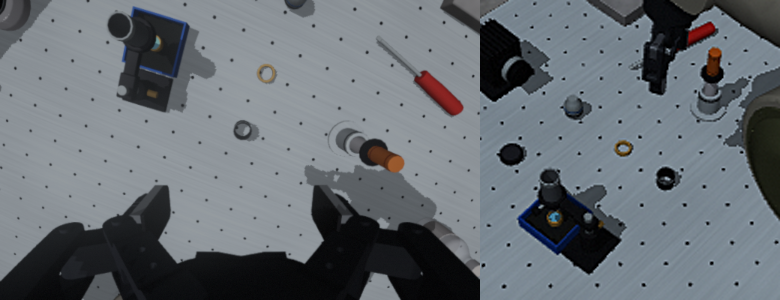

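The pusher stands upright in its stand (at (385,158) left, (712,70) right), and the cell with its brass rim lies in the blue tray at (555,217).

```bash
python3 -c "
from rig import ctrl
print(ctrl.finish_job())"
```

```text
the job is handed in; nothing more can be done
None
```

The job is handed in: the lens cell is in the blue tray, the collar was seated on the tube's rim at about 8.5 N (no reading above about 9 N), and the pusher stands upright and released in its stand. `finish_job` returned no verdict.

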